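# Hang a keyhole tray on a spring-loaded screw

## Task

Hang the small metal tray on the screw of the upright wooden board: bring the wide round end of its keyhole over the screw head, press the tray gently back against the spring washer and slide it straight down behind the head until the screw sits fully home in the end of the narrow slot, then let go so that it hangs upright and flat to the board. Feel for the screw and do not force it, and leave the two jars and the small aluminium mould standing nearby as they are.

Things in the scene. Friction and masses are not known exactly. Their poses are not given: they have to be found in the camera images.
- tray: Loose plain aluminium tray, 0.2 kg, standing upright. Origin: middle of the back plate's lower edge, in its flat back face (plane x=0); x out of the back, y along the width, z up. Back plate 80 wide, 5 thick (x -5..0), 168 mm high; at its top a thick grip rim; at the foot of its front an open tray 22 high reaching x=-57. A keyhole goes through the plate on its middle line.
- rim (a point): Centre of the tray's grip rim, (-6, 0, 157) mm in the tray's frame, same axes. Rim 84 wide (y), 12 thick (x -12..0), 22 high (z 146..168); grip it front to back, across the 12 mm.
- keyhole (a point): Centre of the keyhole's round hole (19 mm across), in the back face, (0, 0, 70) mm in the tray's frame, same axes. A straight slot 10 mm wide runs up from it, closed at its top.
- slot_end (a point): Closed upper end of the keyhole's slot, middle line, back face, (0, 0, 93.5) mm in the tray's frame, same axes. Fully home, the screw's shank touches it from below.
- board: Fixed upright wooden board 180 wide, 18 thick, 130 mm high. Origin: on the bench, middle of the foot of its front face (plane x=0); x back into the board, y along it, z up. Two feet 12 mm high, 20 wide, at y=-78 and +78, reach 35 mm ahead of the face. One screw stands straight out of the face.
- screw_slot (a point): Right-hand (-y) end of the level slot, 52 mm long, in the board's steel strip; (0, -26, 105) mm in the board's frame, same axes. The screw is clamped firmly at this height, its axis anywhere from 8 to 44 mm to the left (+y) of this end: not measured, it must be seen or felt. Shank 7 mm thick; head 16 across, 5 thick, front edge chamfered 1.4; head's underside 11, front 16 mm off the board.
- pin_jar: Bystander: small jar with a white lid, 45 mm across, 48 mm high. Origin: centre of its underside.
- oil_jar: Bystander: small jar with a black lid, 41 mm across, 54 mm high. Origin: centre of its underside.
- mould_strip: Bystander: small aluminium mould block, 38 x 72 x 16 mm. Origin: centre of its underside.
- home (a point): Point (-6, -26, 15) mm in the board's frame, same axes: x, z of the tray's origin when home (y: under the screw); head in the hole's middle: 20 mm higher. Sprung washer, 28 across, on the shank: front 9 mm off the board, 1 N to move, 0.5 N/mm, stops dead at 3. The plate passes under the head only with its back 6 mm or less off the board. Friction may hold it part way: slide to the stop.
There are look-alikes about, which are no part of the job. There is more than one size of the tray; the one meant has the size given above.

How it is judged:
By the outcome, as a careful person would: the job done as asked, in the order asked, and still so for the second after the job is handed in, with the robot touching nothing.
It also fails if it takes over 64 s, if anything falls off the work surface, if the arm or the gripper's body presses on something with over 40 N, if the wrist force passes 120 N, or if a joint passes its speed limit or range.

## Robot

A 7-joint arm with a two-finger parallel gripper is mounted at the origin on a cart in front of the work surface, level with it; the furniture and walls round the work are solid. World frame = base frame: x ahead of the robot, y to its left, z up, the work surface at z = 0. Lengths are in m, angles in rad, forces in N, time in s.
With the tool pointing down it reaches from about 0.4 to 0.9 m from the base axis. Payload 5.6 kg.
Tool frame: the origin (TCP) lies midway between the tips of the shut fingers; the grasp point (between the pads) lies 19 mm behind it; z points along the fingers, y is the line along which they close (so a half turn about z gives the same grasp; the last joint's range is limited). The gripper opens to 92 mm and grips with 3 to 60 N. Pads are 20 mm wide; open, the fingers measure 128 mm over their backs; the gripper's body (75 mm by 189 mm) begins 69 mm behind the grasp point.
Start: joints at [-1.336, 0.468, -0.012, 1.603, 0.006, 1.071, -0.056], TCP at [0.178, 0.625, 0.193] pointing down, gripper open.
Joint ranges: [-2.53, 2.53], [-0.31, 2.02], [-1.57, 1.55], [0.28, 2.44], [-1.29, 4.43], [0.15, 1.84], [-2.92, 2.92]. Speed limits (rad/s): [2.57, 2.57, 3.14, 3.14, 3.14, 3.14, 3.14].

## Interface

Orientations are given as a 3x3 rotation matrix whose columns are the frame's x, y, z axes.
In Python, from station import env, effector, solver, viewer, workorder, search_frame, tip_of gives the robot as it stands. Calls block until the motion is done:
- env.reach(position, orientation): joint-space move of the TCP to a pose.
- env.movel(position, frame=None, rate=0.15): straight line of the TCP; frame=None keeps the orientation; rate is the mean speed in m/s.
- env.goto_joints(angles): joint-space move.
- effector.release() and effector.grasp(squeeze=None): open the fingers fully, or close them until they stop; squeeze is the grip in N (None keeps the last).
- env.pause(seconds).
- solver.inverse_kinematics(position, orientation): joint angles nearest the present ones, or None.
- env.sense(): the state.
- viewer.read_camera(name): name is "scene" or "top" or "wrist"; returns (picture, depth): 384x512x3 uint8, red, green, blue; 384x512 float32, m along the optical axis (not along the pixel's ray), 0 where there is no reading.
- viewer.camera_info(name): a dict with "intrinsics" (3x3 intrinsics, pixels), "eye" and "rotation" of the camera in the world; the wrist camera has in their place "T_tool_cam" (4x4, takes a point from camera to tool coordinates, whose origin is the TCP and whose axes are the flange's). Camera axes: x right, y up, looking along -z (the intrinsics and any distortion apply to the point x, -y, -z); pixel columns grow to the right and rows downward; lengths in m; the calibration is good to about 2 mm. A picture is of the moment at which its call begins: read the wrist's pose just before it. camera_info takes no time and is no camera call.
A pose or a line that the arm cannot do raises env.PlanningError and nothing moves.
- workorder.finish_job(): hands the job in; it is judged then, once.
Trained networks look in the newest picture that a camera, given by its name, has taken for a name from the list of things; names that differ only in an ending like _2 or _b are one class to them, and where a whole thing is asked for, a point or a joint stands for the part that bears it (a point fixed in the world has none). Each returns a list of dicts, best first, with "score" (0 to 1); they miss things now and then, are a little off and sometimes report something else, mostly with a low value. They report only what shows in the picture. A call takes as long as a camera call. They do not tell look-alikes from the thing itself.
- search_frame(camera, name): "at" ([x, y, z] in m, in world coordinates, good to about 4 mm: the middle of the surface that is visible of it).
- tip_of(camera, name): "at" ([x, y, z] in m, in world coordinates, good to about 4 mm: a listed point, or the origin of a listed thing).
The state is a dict: "t": time; "joint_positions": joint angles; "joint_velocities": joint speeds; "tau": joint torques, N m; "ee_pos": TCP position; "tcp_rot": TCP orientation; "wrist_force": force on the tool from outside, world axes, zero at the start; "moment": the same for the moment, N m; "gripper_width": finger opening in m; "grasp_force": force on a finger pad.
Only numpy, scipy, OpenCV 4.12 (cv2) and the standard library are available. Lean on these libraries where they do the work, as an engineer would, in place of code of your own. Each camera call takes 0.05 s, during which the arm holds its last target. There are 200 camera calls.

## Working session

There is one attempt and no reset: what is moved stays moved. The work goes in short steps, each a Python script; the robot and the scene stay as the last script left them, time stands still between calls to the robot, and variables do not carry over. Pictures are saved under pics/ and viewed, at most 10 in all, crops included, and the job is handed in when it is done.

```bash
mkdir -p pics; ls; cat > h.py <<'E'
import numpy as np, cv2
from station import env, effector, solver, viewer, workorder, search_frame, tip_of
np.set_printoptions(precision=4,suppress=True)
def cam(name):
    s=env.sense(); im,d=viewer.read_camera(name); i=viewer.camera_info(name)
    if 'eye' in i: R=np.array(i['rotation']);e=np.array(i['eye'])
    else:
        T=np.array(i['T_tool_cam']); Rt=np.array(s['tcp_rot']); R=Rt@T[:3,:3]; e=Rt@T[:3,3]+np.array(s['ee_pos'])
    return im,d,np.array(i['intrinsics']),R,e
def cloud(d,K,R,e):
    v,u=np.mgrid[:d.shape[0],:d.shape[1]]
    P=np.stack([(u-K[0,2])/K[0,0]*d,-(v-K[1,2])/K[1,1]*d,-d],-1)
    return P@R.T+e
def save(im,n): cv2.imwrite('pics/'+n,cv2.cvtColor(im,cv2.COLOR_RGB2BGR))
E
python3 - <<'E'
from h import *
ims=[]
for c in ['scene','top']:
    im,d,K,R,e=cam(c); save(im,c+'0.png'); np.savez(c+'0.npz',im=im,d=d,K=K,R=R,e=e)
    print(c,e,R.tolist(),K[0], {k:v for k,v in viewer.camera_info(c).items() if k not in('intrinsics','eye','rotation')})
    for n in ['tray','rim','keyhole','slot_end','board','screw_slot','pin_jar','oil_jar','mould_strip']:
        print(n,'S',[(round(x['score'],2),np.round(x['at'],3).tolist()) for x in search_frame(c,n)][:3],'T',[(round(x['score'],2),np.round(x['at'],3).tolist()) for x in tip_of(c,n)][:3])
print(env.sense()['t'])
E
```

```text
pics
scene [-0.0365  1.2501  0.6774] [[-0.8810351948889308, 0.19938141353065256, -0.42898022950427717], [-0.4723783823557298, -0.4191424668442198, 0.7753568574345143], [-0.025212085395844196, 0.8857576668741066, 0.46346273455773296]] [469.1698   0.     249.9678] {}
tray S [(0.75, [0.318, 0.248, 0.06]), (0.58, [0.432, 0.365, 0.064])] T [(0.89, [0.438, 0.359, 0.001]), (0.67, [0.329, 0.262, -0.003])]
rim S [(0.89, [0.431, 0.36, 0.063]), (0.69, [0.319, 0.245, 0.063])] T [(0.74, [0.334, 0.252, 0.12]), (0.59, [0.434, 0.358, 0.158]), (0.45, [0.577, 0.292, 0.012])]
keyhole S [(0.75, [0.317, 0.24, 0.062]), (0.58, [0.439, 0.361, 0.064])] T [(0.61, [0.329, 0.256, 0.049])]
slot_end S [(0.96, [0.435, 0.364, 0.061]), (0.63, [0.32, 0.244, 0.062])] T [(0.73, [0.441, 0.356, 0.091]), (0.58, [0.327, 0.258, 0.068])]
board S [(0.74, [0.588, 0.354, 0.062])] T [(0.87, [0.587, 0.322, 0.004])]
screw_slot S [(0.57, [0.588, 0.352, 0.064])] T [(0.64, [0.581, 0.295, 0.109]), (0.5, [0.585, 0.322, 0.004])]
pin_jar S [(0.94, [0.51, 0.565, 0.036])] T [(0.62, [0.515, 0.552, -0.002])]
oil_jar S [(0.6, [0.392, 0.542, 0
[... 676 characters left out ...]
33, 0.254, 0.052]), (0.69, [0.439, 0.353, 0.07])]
slot_end S [(0.81, [0.427, 0.364, -0.003]), (0.7, [0.345, 0.245, 0.019])] T [(0.94, [0.331, 0.256, 0.068]), (0.67, [0.441, 0.357, 0.09]), (0.52, [0.586, 0.321, -0.001])]
board S [(0.58, [0.584, 0.322, 0.094])] T [(0.84, [0.586, 0.322, -0.004])]
screw_slot S [(0.89, [0.59, 0.319, 0.093]), (0.34, [0.404, 0.124, 0.016])] T [(0.59, [0.585, 0.296, 0.104])]
pin_jar S [(0.8, [0.512, 0.547, 0.05])] T [(0.6, [0.515, 0.548, 0.001])]
oil_jar S [(0.49, [0.393, 0.524, 0.052]), (0.16, [0.585, 0.323, 0.092])] T [(0.51, [0.399, 0.526, -0.001])]
mould_strip S [(0.52, [0.401, 0.126, 0.012])] T [(0.72, [0.435, 0.358, 0.155]), (0.69, [0.402, 0.126, -0.003])]
1.9
```

View pics/scene0.png

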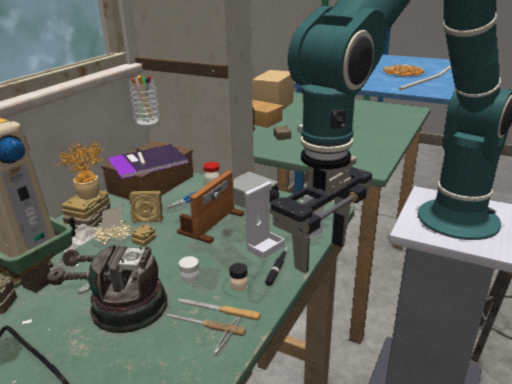

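View pics/top0.png

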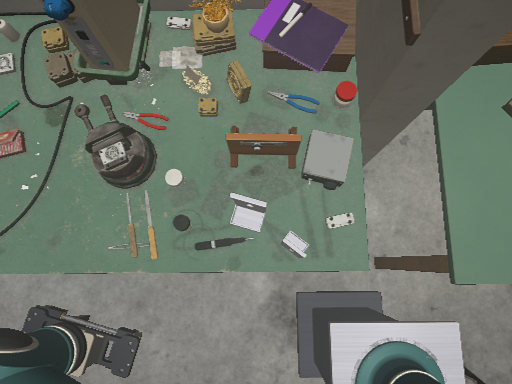

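```bash
python3 - <<'E'
from h import *
for c in ['scene','top']:
    z=np.load(c+'0.npz'); P=cloud(z['d'],z['K'],z['R'],z['e']).reshape(-1,3); P=P[(z['d']>0).ravel()]
    # rim top of tall tray
    m=(abs(P[:,0]-.43)<.06)&(abs(P[:,1]-.36)<.08)&(P[:,2]>.15)&(P[:,2]<.18)
    def rect(Q,t):
        if len(Q)>8:
            r=cv2.minAreaRect((Q[:,:2]*1000).astype(np.float32)); print(c,t,len(Q),r,cv2.boxPoints(r).round(0).tolist(),'z',np.percentile(Q[:,2],[5,50,95]))
    rect(P[m],'rim')
    m=(abs(P[:,0]-.59)<.05)&(abs(P[:,1]-.32)<.14)&(P[:,2]>.122)&(P[:,2]<.14); rect(P[m],'boardtop')
    m=(abs(P[:,0]-.585)<.012)&(abs(P[:,1]-.32)<.12)&(P[:,2]>.02)&(P[:,2]<.12)
    if m.sum()>20:
        a=np.polyfit(P[m,1],P[m,0],1); print(c,'face',m.sum(),a,np.polyval(a,.322))
    m=(P[:,0]>.558)&(P[:,0]<.582)&(abs(P[:,1]-.32)<.06)&(abs(P[:,2]-.105)<.012)
    print(c,'screw',m.sum(), P[m].mean(0) if m.any() else '', P[m].min(0) if m.any() else '',P[m].max(0) if m.any() else '')
E
```

```text
scene rim 239 ((435.46307373046875, 357.93182373046875), (84.04249572753906, 16.875886917114258), 71.02236938476562) [[414.0, 321.0], [430.0, 315.0], [457.0, 395.0], [441.0, 400.0]] z [0.1508 0.1628 0.1689]
scene boardtop 298 ((592.2301635742188, 322.4310302734375), (178.80850219726562, 23.25430679321289), 87.37217712402344) [[577.0, 234.0], [600.0, 233.0], [608.0, 411.0], [585.0, 412.0]] z [0.1238 0.1294 0.1319]
scene face 1416 [0.0306 0.5757] 0.5855841228551756
scene screw 60 [0.5756 0.3322 0.1068] [0.5685 0.262  0.0935] [0.5818 0.3508 0.1162]
top rim 233 ((434.25592041015625, 356.8579406738281), (83.45648956298828, 12.306894302368164), 73.6529541015625) [[417.0, 319.0], [428.0, 315.0], [452.0, 395.0], [440.0, 399.0]] z [0.1566 0.1672 0.1701]
top boardtop 588 ((591.2987060546875, 321.08551025390625), (176.61044311523438, 19.528301239013672), 87.69966125488281) [[578.0, 233.0], [598.0, 232.0], [605.0, 409.0], [585.0, 410.0]] z [0.1251 0.1293 0.132 ]
top face 849 [0.0241 0.5747] 0.5825147056391693
top screw 131 [0.5779 0.3086 0.1073] [0.567  0.2606 0.093 ] [0.582  0.3548 0.1169]
```

The scene picture shows the tall grey tray at px (258,210), with its open shelf facing the robot, and the board with its screw at (210,208). The jars are at (188,266) and (238,273). The top picture shows the tall tray at (248,212), the shorter look-alike at (295,243) and the board at (264,147). Next I'll go above the rim and look at the screw more closely.

```bash
python3 - <<'E'
from h import *
i=viewer.camera_info('wrist'); print(np.array(i['T_tool_cam']),i['intrinsics'][0]); s=env.sense(); print(np.array(s['tcp_rot']),s['wrist_force'])
a=np.radians(-16.5); z=np.array([0,0,-1.])
best=None
for sg in (1,-1):
    y=sg*np.array([np.cos(a),np.sin(a),0]); R=np.c_[np.cross(y,z),y,z]
    q=solver.inverse_kinematics([.435,.3575,.26],R); print(sg,q)
    if q is not None and (best is None or np.abs(np.array(q)-s['joint_positions']).max()<best[0]): best=(np.abs(np.array(q)-s['joint_positions']).max(),R)
np.save('Rg.npy',best[1]); env.reach([.435,.3575,.26],best[1])
im,d,K,R,e=cam('wrist'); np.savez('w1.npz',im=im,d=d,K=K,R=R,e=e)
print(e,R, env.sense()['t'])
for n in ['rim','screw_slot','keyhole','tray']: print(n,[(round(x['score'],2),np.round(x['at'],4).tolist()) for x in tip_of('wrist',n)])
T=np.load('top0.npz')['im'][120:175,215:310]; S=np.load('scene0.npz')['im'][165:250,170:250]
o=np.zeros((600,800,3),np.uint8)
o[:300,:400]=cv2.resize(T,(400,300),interpolation=2); o[300:,:400]=cv2.resize(S,(400,300),interpolation=2); o[:300,400:]=cv2.resize(im,(400,300))
im2,d2,*_=cam('scene'); o[300:,400:]=cv2.resize(im2[100:300,130:397],(400,300))
save(o,'c1.png')
E
```

```text
[[-0.0006  0.9716  0.2365  0.0667]
 [ 1.      0.0006  0.0002  0.0005]
 [ 0.      0.2365 -0.9716 -0.1906]
 [ 0.      0.      0.      1.    ]] [267.1541   0.     253.9053]
[[-0.9616  0.2743  0.    ]
 [ 0.2743  0.9616 -0.    ]
 [-0.     -0.     -1.    ]] [-0.761  -0.5939  0.0106]
1 [-1.0884  0.2601  0.4141  1.7664 -0.1142  1.1387 -0.9268]
-1 [-0.6213  0.2669 -0.1527  1.7358  0.0441  1.1423  2.0666]
[0.4524 0.4229 0.4503] [[ 0.9595  0.2734  0.0678]
 [-0.2817  0.9322  0.2271]
 [-0.0011 -0.2371  0.9715]] 3.3583
rim [(0.85, [0.3308, 0.2549, 0.1194]), (0.66, [0.4349, 0.3567, 0.1545])]
screw_slot [(0.79, [0.5857, 0.2978, 0.1084])]
keyhole [(0.78, [0.3279, 0.2562, 0.0499]), (0.72, [0.4403, 0.3586, 0.0727]), (0.44, [0.4014, 0.5294, 0.0011])]
tray [(0.98, [0.4382, 0.3557, -0.0046]), (0.79, [0.3294, 0.2559, -0.001])]
```

View pics/c1.png

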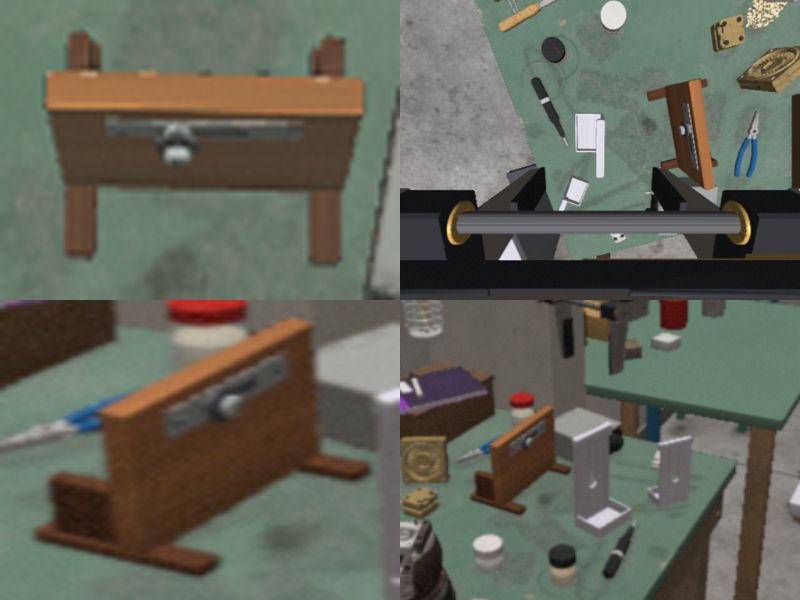

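The crops show the screw head left of the strip's middle, at top px ≈(257.3,148.4), scene ≈(216.4,194.7) and wrist ≈(366,168). I'll triangulate these and fit the rim from the wrist depth.

```bash
cat >> h.py <<'E'
def ray(K,R,e,u,v):
    d=R@np.array([(u-K[0,2])/K[0,0],-(v-K[1,2])/K[1,1],-1.]); return e,d/np.linalg.norm(d)
def tri(rays):
    A=sum(np.eye(3)-np.outer(d,d) for e,d in rays); b=sum((np.eye(3)-np.outer(d,d))@e for e,d in rays)
    p=np.linalg.solve(A,b); return p,[np.linalg.norm((np.eye(3)-np.outer(d,d))@(p-e))*1e3 for e,d in rays]
E
python3 - <<'E'
from h import *
L={n:np.load(f) for n,f in [('top','top0.npz'),('scene','scene0.npz'),('w','w1.npz')]}
px={'top':(257.3,148.4),'scene':(216.4,194.7),'w':(366,167.7)}
rs=[ray(L[n]['K'],L[n]['R'],L[n]['e'],*px[n]) for n in px]
print(tri(rs)); print(tri(rs[:2]),tri(rs[::2]),tri(rs[1:]))
for n,r in zip(px,rs):
    t=(.569-r[0][0])/r[1][0]; print(n,'at x=.569',r[0]+t*r[1])
z=L['w'];P=cloud(z['d'],z['K'],z['R'],z['e']).reshape(-1,3)
m=(abs(P[:,0]-.43)<.06)&(abs(P[:,1]-.36)<.08)&(P[:,2]>.16)&(P[:,2]<.18)
r=cv2.minAreaRect((P[m][:,:2]*1000).astype(np.float32)); print('rim',m.sum(),r,cv2.boxPoints(r).round(1).tolist(),np.median(P[m][:,2]))
m=(abs(P[:,0]-.59)<.05)&(abs(P[:,1]-.32)<.14)&(P[:,2]>.122)&(P[:,2]<.14)
r=cv2.minAreaRect((P[m][:,:2]*1000).astype(np.float32)); print('board',m.sum(),r,cv2.boxPoints(r).round(1).tolist(),np.median(P[m][:,2]))
def up(im,u,v,s=14): return cv2.resize(im[int(v)-s:int(v)+s,int(u)-s:int(u)+s],(266,266),interpolation=cv2.INTER_CUBIC)
o=np.hstack([up(L[n]['im'],*px[n]) for n in px]); save(o,'c2.png')
E
```

```text
(array([0.573 , 0.3339, 0.1047]), [np.float64(3.1375574537569033), np.float64(1.4775056690865453), np.float64(4.431917127343975)])
(array([0.5703, 0.3351, 0.1048]), [np.float64(0.45084324499596007), np.float64(0.45084324499585005)]) (array([0.5698, 0.3355, 0.1165]), [np.float64(3.438224366847379), np.float64(3.438224366847412)]) (array([0.5762, 0.3312, 0.1022]), [np.float64(2.442457871466862), np.float64(2.4424578714669796)])
top at x=.569 [0.569  0.3349 0.1075]
scene at x=.569 [0.569  0.3378 0.1065]
w at x=.569 [0.569  0.339  0.1285]
rim 784 ((434.7568054199219, 356.6147766113281), (83.9463119506836, 11.732518196105957), 72.59669494628906) [[416.6000061035156, 318.29998779296875], [427.79998779296875, 314.79998779296875], [452.8999938964844, 394.8999938964844], [441.70001220703125, 398.3999938964844]] 0.16644709773725586
board 2290 ((591.2041625976562, 320.96795654296875), (179.65158081054688, 18.40818977355957), 87.91001892089844) [[578.7000122070312, 231.5], [597.0999755859375, 230.89999389648438], [603.7000122070312, 410.3999938964844], [585.2999877929688, 411.1000061035156]] 0.12834398861628182
```

View pics/c2.png

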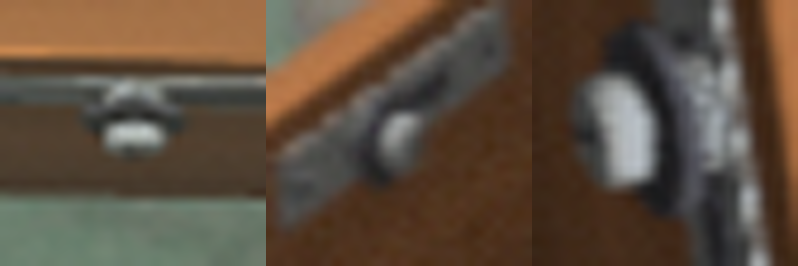

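```bash
cat >> h.py <<'E'
def Rtool(yaw,sg):
    y=sg*np.array([np.cos(yaw),np.sin(yaw),0]); z=np.array([0,0,-1.]); return np.c_[np.cross(y,z),y,z]
YB=np.radians(-2.09); BX=np.array([np.cos(YB),np.sin(YB),0]); BY=np.array([-np.sin(YB),np.cos(YB),0]); BO=np.array([.5822,.3213,0])
def W(x,y,z): return BO+BX*x+BY*y+np.array([0,0,z])   # board->world
def B(p): p=np.array(p)-BO; return np.array([p@BX,p@BY,p[2]])
def st():
    s=env.sense(); f=np.array(s['wrist_force']); return round(s['t'],2),B(s['ee_pos'])*1e3,np.array([f@BX,f@BY,f[2]]),round(s['gripper_width']*1e3,2)
def rimfit(c,lo,hi,ctr):
    im,d,K,R,e=cam(c); P=cloud(d,K,R,e).reshape(-1,3); m=(np.linalg.norm(P[:,:2]-ctr[:2],axis=1)<.06)&(P[:,2]>lo)&(P[:,2]<hi)
    return P[m]
E
python3 - <<'E'
from h import *
z=np.load('w1.npz'); e,d=ray(z['K'],z['R'],z['e'],360.9,166.7); t=(.107-e[2])/d[2]; print('screw wrist',e+t*d,B(e+t*d)*1e3)
for c,px in [('top0',(257,148.4)),('scene0',(216.4,194.7))]:
    q=np.load(c+'.npz'); e,d=ray(q['K'],q['R'],q['e'],*px); n=BX; t=((W(-.0135,0,0)-e)@n)/(d@n); print(c,B(e+t*d)*1e3)
sg=int(np.sign(np.load('Rg.npy')[0,1])); print('sg',sg)
R=Rtool(np.radians(-17.4),sg)
env.reach([.4348,.3566,.25],R); env.movel([.4348,.3566,.138],rate=.12); print(st())
effector.grasp(25); print(st())
env.movel([.4348,.3566,.20],rate=.08); env.pause(.3); print(st())
p=W(-.056,.0132,.20); env.reach(p,Rtool(YB,sg)); env.pause(.4); print(st(), env.sense()['moment'])
for c in ['wrist','top']:
    im,*_=r=cam(c); np.savez('g_%s.npz'%c,im=r[0],d=r[1],K=r[2],R=r[3],e=r[4])
im3,*_=cam('scene'); a=cv2.resize(np.load('g_wrist.npz')['im'],(400,300))
o=np.vstack([np.hstack([a,cv2.resize(np.load('g_top.npz')['im'][90:240,180:380],(400,300))]),cv2.resize(im3[130:280,150:400],(800,480))[:300]])
save(o,'c3.png')
E
```

```text
screw wrist [0.5707 0.3366 0.107 ] [-12.0308  14.8265 107.    ]
top0 [-13.5     13.868  106.8518]
scene0 [-13.5     15.5893 106.2572]
sg 1
(4.94, array([-148.0746,   30.3358,  138.7686]), array([-1.3481,  0.8686,  1.1057]), 92.09)
(6.12, array([-148.5134,   29.6996,  137.8918]), array([ 0.6429,  0.4966, -0.6131]), 11.74)
(7.35, array([-148.7053,   29.765 ,  199.6223]), array([ 0.534 , -0.4315, -2.0672]), 11.43)
(8.22, array([-56.6396,  13.7598, 200.2066]), array([ 0.5315, -0.2521, -2.2186]), 11.68) [-0.0543  0.0473  0.0034]
```

View pics/c3.png

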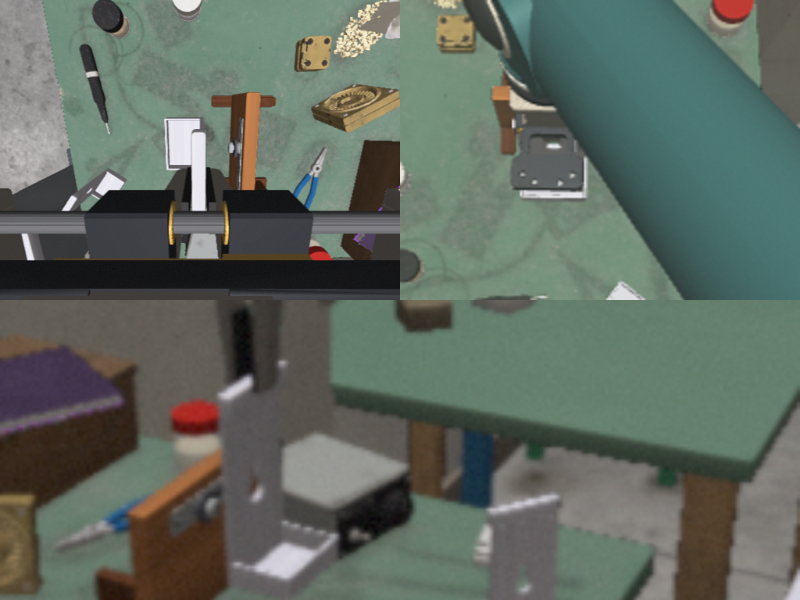

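The wrist picture shows the tray held upright. Both the rim's +y end (wrist px ≈(253,167)) and the screw (≈(297,188)) are in the same view, so I can measure the screw against the rim end directly.

```bash
python3 - <<'E'
from h import *
z=np.load('g_wrist.npz'); P=cloud(z['d'],z['K'],z['R'],z['e']); Pb=np.stack([(P-BO)@BX,(P-BO)@BY,P[...,2]],-1)*1e3
m=(Pb[...,2]>222)&(Pb[...,2]<240)&(Pb[...,0]<-40)&(Pb[...,0]>-70)&(Pb[...,1]>18)&(Pb[...,1]<80)
Q=Pb[m]; print('rim',len(Q),np.percentile(Q,[0,2,50,98,100],axis=0))
y=Q[:,1]
for a in range(25,60,5):
    k=(y>a)&(y<a+5); print(a,k.sum(),Q[k].min(0)[0] if k.any() else '',Q[k].max(0)[0] if k.any() else '')
v,u=np.where(m); print('px',v.min(),u[v==v.min()])
# rim end edge pixel (subpixel by top row) projected on plane z=230
m=(Pb[...,0]>-20)&(Pb[...,0]<-9.5)&(abs(Pb[...,1]-14)<14)&(abs(Pb[...,2]-107)<14)
print('screw',Pb[m].mean(0),Pb[m].min(0),Pb[m].max(0)); v,u=np.where(m); print(u.min(),u.max(),v.min(),v.max())
save(cv2.resize(z['im'][150:230,235:335],(800,600),interpolation=2),'c4.png')
E
```

```text
rim 1395 [[-69.9945  18.0425 222.0045]
 [-68.0835  18.9322 224.0129]
 [-57.1059  33.0124 228.889 ]
 [-42.0847  55.502  238.4974]
 [-40.0055  56.2113 239.9639]]
25 131 -62.888558143471165 -51.921219977644824
30 141 -63.53552789241816 -51.986817509469155
35 143 -63.492895260881326 -52.005722605190286
40 148 -63.45327178711521 -52.046327616083836
45 150 -63.416973051834 -52.081362230403755
50 157 -63.364660378019565 -52.0506338432866
55 46 -62.09579143893179 -52.733737937851025
px 167 [249 252 253 254 256 257]
screw [-13.3439  16.2327 108.6241] [-15.7855   8.4771  99.3053] [-10.4319  22.7101 112.2739]
291 297 182 195
```

View pics/c4.png

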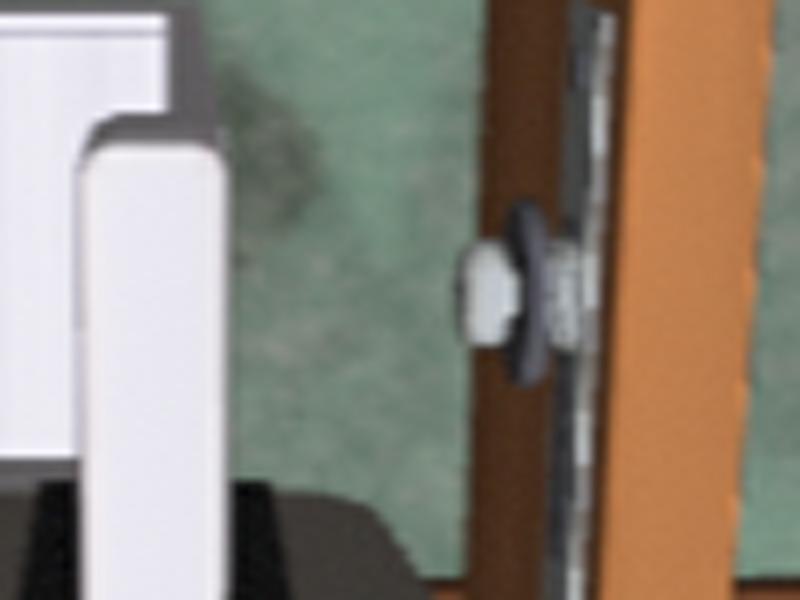

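The rim's +y end is at y≈56, so the tray centre is at 14.1, and the screw axis is at ≈15.4 mm. I'll shift +1.3 mm, then advance by feel.

```bash
cat >> h.py <<'E'
def go(x,y,z,rate=.05): env.movel(W(x/1e3,y/1e3,z/1e3),rate=rate)
def push(x0,y,z,xmax,fmax,step=1.,f0=None,verbose=1):
    f0=st()[2] if f0 is None else f0; x=x0; out=[]
    while x<xmax:
        x+=step; go(x,y,z,.03); s=st(); f=s[2]-f0; out.append((round(x,1),*s[1].round(1),*f.round(1)))
        if abs(f[0])>fmax or np.linalg.norm(f)>fmax+2: break
    if verbose: print(*out,sep='\n'); print('t',s[0])
    return x,f0
E
python3 - <<'E'
from h import *
effector.grasp(50); print([st()[1].round(2).tolist() for _ in range(3)])
go(-45,14.6,172.9,.08); env.pause(.3); print(st())
go(-30,14.6,172.9,.06); env.pause(.3); f0=np.mean([st()[2] for _ in range(3)],0); s=st(); print(s,f0)
np.save('f0.npy',f0)
push(-30,14.6,172.9,-8,2.6,1.,f0)
E
```

```text
[[-56.0, 13.2, 200.03], [-56.0, 13.2, 200.03], [-56.0, 13.2, 200.03]]
(9.41, array([-44.913 ,  14.8242, 173.3472]), array([ 1.4293, -0.4737, -2.7433]), 11.1)
(10.11, array([-30.1837,  14.6988, 172.8958]), array([ 0.5153, -0.6997, -2.7604]), 11.38) [ 0.5153 -0.6997 -2.7604]
(-29.0, np.float64(-28.9), np.float64(14.6), np.float64(173.0), np.float64(-0.1), np.float64(0.2), np.float64(0.3))
(-28.0, np.float64(-27.9), np.float64(14.6), np.float64(172.9), np.float64(-0.8), np.float64(1.5), np.float64(0.7))
(-27.0, np.float64(-26.9), np.float64(14.6), np.float64(172.9), np.float64(-0.6), np.float64(0.2), np.float64(0.3))
(-26.0, np.float64(-25.9), np.float64(14.5), np.float64(172.9), np.float64(-0.2), np.float64(0.4), np.float64(-0.2))
(-25.0, np.float64(-24.9), np.float64(14.5), np.float64(172.9), np.float64(-0.1), np.float64(0.4), np.float64(-0.0))
(-24.0, np.float64(-23.9), np.float64(14.6), np.float64(172.9), np.float64(-0.9), np.float64(1.2), np.float64(-0.0))
(-23.0, np.float64(-22.9), np.float64(14.5), np.float64(172.9), np.float64(-0.5), np.float64(0.4), np.float64(1.4))
(-22.0, np.
[... 803 characters left out ...]
.0, np.float64(-14.9), np.float64(14.6), np.float64(172.9), np.float64(-0.6), np.float64(0.7), np.float64(0.1))
(-14.0, np.float64(-13.9), np.float64(14.6), np.float64(172.9), np.float64(-1.4), np.float64(0.9), np.float64(-0.1))
(-13.0, np.float64(-13.2), np.float64(14.7), np.float64(172.9), np.float64(-1.7), np.float64(0.3), np.float64(0.6))
(-12.0, np.float64(-12.2), np.float64(14.7), np.float64(172.8), np.float64(-1.5), np.float64(0.7), np.float64(0.5))
(-11.0, np.float64(-11.2), np.float64(14.7), np.float64(172.9), np.float64(-1.8), np.float64(0.6), np.float64(0.9))
(-10.0, np.float64(-10.2), np.float64(14.7), np.float64(172.8), np.float64(-3.2), np.float64(1.3), np.float64(0.4))
t 15.11
```

The tray passed the head's front plane with no force and met the washer at about the expected depth, so the head is in the hole. Now press a little more and slide down.

```bash
python3 - <<'E'
from h import *
f0=np.load('f0.npy')
x,_=push(-10,14.6,172.9,-7,4.5,.5,f0)
z=172.9
while z>149:
    z-=1.5 if z>156 else .7; go(x,14.6,z,.03); s=st(); f=s[2]-f0; print(round(x,1),round(z,1),s[1].round(1).tolist(),f.round(1).tolist())
    if abs(f[2])>5 or abs(f[1])>5 or abs(f[0])>10: break
print(s[0],env.sense()['moment'])
E
```

```text
(-9.5, np.float64(-9.6), np.float64(14.7), np.float64(172.9), np.float64(-3.0), np.float64(1.7), np.float64(1.1))
(-9.0, np.float64(-9.1), np.float64(14.6), np.float64(172.9), np.float64(-3.8), np.float64(0.8), np.float64(2.0))
(-8.5, np.float64(-8.6), np.float64(14.6), np.float64(172.9), np.float64(-2.7), np.float64(0.2), np.float64(1.3))
(-8.0, np.float64(-8.1), np.float64(14.6), np.float64(172.9), np.float64(-3.3), np.float64(0.2), np.float64(2.1))
(-7.5, np.float64(-7.5), np.float64(14.6), np.float64(172.9), np.float64(-1.4), np.float64(0.8), np.float64(2.8))
(-7.0, np.float64(-7.1), np.float64(14.6), np.float64(172.9), np.float64(-3.4), np.float64(1.5), np.float64(1.6))
t 16.61
-7.0 171.4 [-7.1, 14.6, 171.2] [-3.5, 1.1, 1.8]
-7.0 169.9 [-7.1, 14.6, 169.7] [-3.7, -0.0, 2.3]
-7.0 168.4 [-7.1, 14.6, 168.2] [-4.5, 0.9, 1.1]
-7.0 166.9 [-7.1, 14.5, 166.7] [-3.8, 1.3, 2.1]
-7.0 165.4 [-7.1, 14.6, 165.2] [-3.9, 1.2, 2.5]
-7.0 163.9 [-7.1, 14.6, 163.7] [-3.7, 1.1, 0.8]
-7.0 162.4 [-7.1, 14.6, 162.3] [-4.6, 0.8, 1.5]
-7.0 160.9 [-7.1, 14.6, 160.7] [-4.4, 0.8, 2.0]
-7.0 159.4 [-7.1, 14.6, 159.2] [-4.1, 1.1, 1.1]
-7.0 157.9 [-7.1, 14.6, 157.7] [-4.5, 1.0, 1.7]
-7.0 156.4 [-7.1, 14.5, 156.2] [-3.4, 0.5, 1.2]
-7.0 154.9 [-7.1, 14.6, 154.7] [-3.5, 0.9, 1.7]
-7.0 154.2 [-7.1, 14.6, 154.1] [-4.8, 0.4, 1.7]
-7.0 153.5 [-7.0, 14.6, 153.5] [-4.4, 0.7, 2.4]
-7.0 152.8 [-7.0, 14.6, 152.8] [-3.9, 1.7, 0.8]
-7.0 152.1 [-6.8, 14.7, 152.5] [-4.4, 0.7, 5.2]
20.61 [-0.0612  1.2366  0.0171]
```

The tray stopped at z≈152.5 (expected 152.9) with the force rising, so it's home. I'll confirm with a slightly firmer push, ease back so the tray is upright, and look.

```bash
python3 - <<'E'
from h import *
f0=np.load('f0.npy')
for x,z in [(-7,151.6),(-9.5,151.6),(-11,151.6),(-12,151.8)]:
    go(x,14.6,z,.03); env.pause(.1); s=st(); print(x,z,s[1].round(1),(s[2]-f0).round(1),np.array(env.sense()['moment']).round(2))
print(s[0])
im,*_=cam('scene'); im2,*_=cam('wrist')
save(np.hstack([cv2.resize(im[120:270,150:300],(500,500),interpolation=2),cv2.resize(im2[130:230,230:290],(300,500),interpolation=2)]),'c5.png')
E
```

```text
-7 151.6 [ -6.6  14.8 152.4] [-4.5  0.6  7.8] [-0.2   1.33  0.01]
-9.5 151.6 [ -8.2  14.7 152.3] [-0.5  0.2  7.7] [-0.14  0.21 -0.05]
-11 151.6 [-10.   14.7 152.3] [0.5 0.1 9.1] [-0.11 -0.07  0.03]
-12 151.8 [-11.2  14.6 152.2] [1.1 1.6 8. ] [-0.11 -0.43 -0.  ]
22.01
```

View pics/c5.png

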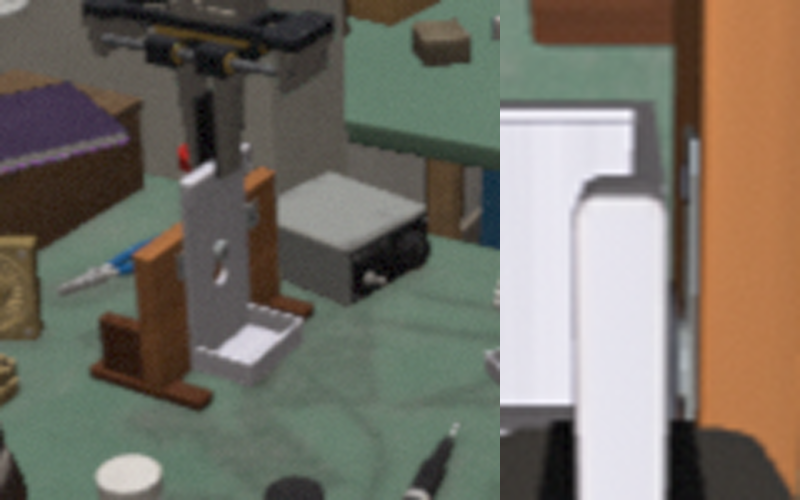

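The scene picture shows the screw head seated at the top of the slot, above the empty hole (px ≈(218,243) in the crop), with the tray upright. I'll ease the load and let go.

```bash
python3 - <<'E'
from h import *
f0=np.load('f0.npy')
go(-11.2,14.6,152.2,.03); env.pause(.3); s=st(); print(s[1].round(1),(s[2]-f0).round(1),np.array(env.sense()['moment']).round(2))
effector.release(); env.pause(.3); print(st())
p=np.array(env.sense()['ee_pos']); env.movel(p+[0,0,.12],rate=.1)
im2,d,K,R,e=cam('wrist')
P=cloud(d,K,R,e); Pb=np.stack([(P-BO)@BX,(P-BO)@BY,P[...,2]],-1)*1e3
m=(Pb[...,2]>172)&(Pb[...,2]<195)&(abs(Pb[...,0]+12)<15)&(abs(Pb[...,1]-15)<50); Q=Pb[m]
r=cv2.minAreaRect(Q[:,:2].astype(np.float32)); print('rim',r,np.median(Q[:,2]))
q=env.sense()['joint_positions'].copy(); q[0]-=.5
try: env.goto_joints(q)
except Exception as x: print(x)
im,d,K,R,e=cam('scene'); P=cloud(d,K,R,e); Pb=np.stack([(P-BO)@BX,(P-BO)@BY,P[...,2]],-1)*1e3
m=(abs(Pb[...,1]-15)<36)&(Pb[...,0]>-24)&(Pb[...,0]<-4)&(Pb[...,2]>40)&(Pb[...,2]<140); Q=Pb[m]; print('plate front x vs z',np.polyfit(Q[:,2],Q[:,0],1),np.median(Q[:,0]))
print(st()[0])
o=np.hstack([cv2.resize(im[120:320,150:350],(500,500)),cv2.resize(im2[130:230,230:290],(300,500),interpolation=2)]); save(o,'c6.png')
E
```

```text
[-11.   14.6 152.3] [0.2 1.8 7.4] [-0.12 -0.37 -0.05]
(24.2, array([-11.1703,  14.5893, 152.2171]), array([ 0.0168,  0.8147, -0.2812]), 92.01)
rim ((-11.527778625488281, 15.08900260925293), (11.926130294799805, 83.47920989990234), 0.28226980566978455) 181.00552924654494
plate front x vs z [-0.0072 -7.3899] -7.879203217273063
26.89
```

View pics/c6.png

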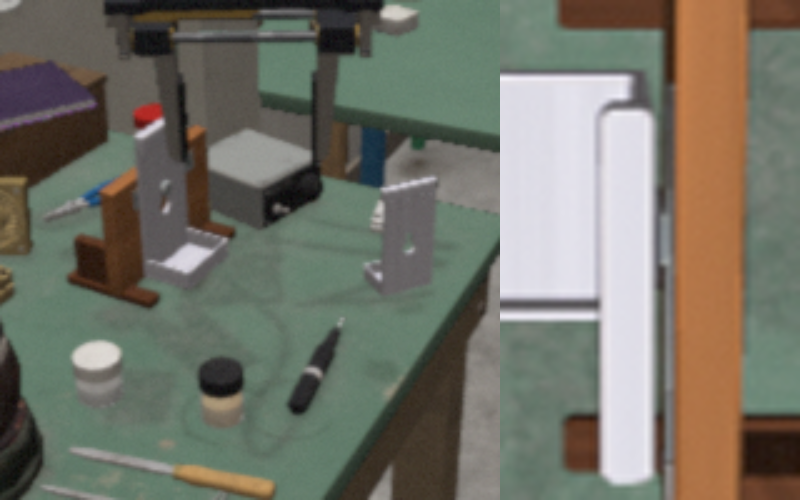

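The tray hangs upright and flat on the screw: the rim is at x≈−11.5, y≈15.1 and z≈181 mm, with a yaw of 0.3°. The jars at crop px (97,372) and (221,392) and the look-alike at (405,235) haven't moved.

```bash
python3 -c "
from h import *
print(workorder.finish_job())"
```

```text
the job is handed in; nothing more can be done
None
```

The tray hangs fully home on the screw, upright and flat to the board, and the job is handed in at about 27 s; the two jars stand as they were, and the mould, which the last picture did not show, was never approached.

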